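# Ready the portion scale for weighing tea

### The arm

A 6-joint arm with a two-finger parallel gripper is mounted at the origin on the work surface. World frame = base frame: x ahead of the robot, y to its left, z up, the work surface at z = 0. Lengths are in mm, angles in rad, forces in N, time in s.
With the tool pointing down it reaches from about 350 to 975 mm from the base axis. Payload 7.1 kg.
Tool frame: the origin (TCP) lies on the front face of the gripper's body, between the roots of the fingers; the fingertips stand 80 mm ahead of it and the grasp point (between the pads) lies 61 mm ahead of it (env.tips_ahead is the distance from the TCP to the fingertips, in mm); z points along the fingers, y is the direction in which the jaws open and shut (so a half turn about z gives the same grasp; the last joint's range is limited). The gripper opens to 88 mm and grips with 3 to 60 N. Pads are 20 mm wide; open, the fingers measure 115 mm over their backs; the gripper's body (75 mm by 178 mm) begins 61 mm behind the grasp point.
Start: joints at [1.14, 0.423, 1.63, -0, 1.089, -0.019], TCP at [250.13, 572.748, 302.675] pointing down, gripper open.
Joint ranges: [-3, 3], [-0.9, 2.11], [0.09, 2.58], [-1.31, 4.45], [0.11, 2.69], [-2.54, 2.54]. Speed limits (rad/s): [2.39, 2.39, 3.01, 3.14, 3.14, 3.14].

### API

Orientations are given as a unit quaternion [x, y, z, w].
In Python, from station import env, set_gripper, viewer, workorder gives the robot as it stands. Calls block until the motion is done:
- env.reach(position, orientation): joint-space move of the TCP to a pose.
- env.move_l(position, rot=None, rate=150, f_stop=None): straight line of the TCP; rot=None keeps the orientation; rate is the mean speed in mm/s. With f_stop (N) it stops when the force on the tool has changed by that much, and returns True; else False.
- env.move_joints(angles): joint-space move.
- set_gripper(opening): finger opening in mm; the grip force is fixed at half the most; returns when the fingers have stopped.
- env.hold(seconds).
- env.ik(position, orientation): joint angles nearest the present ones, or None.
- env.read_state(): the state.
- viewer.camera(name): name is "scene" or "top" or "wrist"; returns the picture (420x560x3 uint8, blue, green, red); there is no depth.
- viewer.camera_params(name): a dict with "fx", "fy", "cx", "cy" (pixels), "pose" (4x4, takes a point from camera to world coordinates); the wrist camera has in their place "tool_from_camera" (4x4, takes a point from camera to tool coordinates, whose origin is the TCP and whose axes are the flange's). Camera axes: x right, y up, looking along -z (the intrinsics and any distortion apply to the point x, -y, -z); pixel columns grow to the right and rows downward; lengths in mm; the calibration is good to about 2 mm. A picture is of the moment at which its call begins: read the wrist's pose just before it. camera_params takes no time and is no camera call.
A pose or a line that the arm cannot do raises env.IKError and nothing moves.
- workorder.sign_off(): hands the job in, once; it reports no verdict.
The state is a dict: "time_s": time; "qpos": joint angles; "dq": joint speeds; "tau": joint torques, N m; "tool_pos": TCP position; "orientation": TCP orientation; "force": force on the tool from outside, world axes, zero at the start; "wrist_torque": the same for the moment, N m; "width": finger opening in mm.
Only numpy, scipy, OpenCV 4.12 (cv2) and the standard library are available. Lean on these libraries where they do the work, as an engineer would, in place of code of your own. Each camera call takes 0.05 s, during which the arm holds its last target.

### The job

Get the tea counter's portion scale ready for weighing into the empty steel bowl that already stands on it: with the fingertips, lightly press the round power key, then the middle one of the three oblong keys (ounces to grams), then the long tare bar that zeroes off the bowl, letting each key spring back before the next. Press neither of the other two keys, and do not touch the bowl or the platter while you work. Leave the scale, the bowl, the teapot, the tin and the scoop standing where they are, and take your hand away at the end.

Things in the scene. Friction and masses are not known exactly. Their poses are not given: they have to be found in the camera images.
- scale: White portion scale, 322 mm deep (x, front to back), 300 mm wide (y, to the left), 3.5 kg, loose on rubber feet. Origin on the counter under its middle. Front panel rises to the back at 15 degrees, from 36 mm high at x = -160 to 59 mm. Its key row (x = -139 mm), left to right: round power key, three oblong keys, long tare bar; y = 110, 62, 18, -26, -96 mm. Blank display behind.
- platter: Flat steel weighing platter of the scale, 225 x 286 mm, behind the panel; its front edge is at x = -60 mm and its top 76 mm above the counter (scale frame). Origin 14 mm below the middle of its top. It carries the bowl.
- power_key_top (a point): Round power key, 25 mm diameter, first on the left of the row. Centre of the key's flat top, which stands 7 mm proud of the panel at rest and sinks with the key; point x points up the slope (away from the front edge), y to the left along the key row, z square out of the panel.
- light_key_top (a point): Left one of the three oblong keys (28 mm along the row, 20 mm up the slope), display light; not to be pressed. Centre of the key's flat top, which stands 7 mm proud of the panel at rest and sinks with the key; point x points up the slope (away from the front edge), y to the left along the key row, z square out of the panel.
- units_key_top (a point): Middle one of the three oblong keys (28 x 20 mm), the units key. The oblong keys' centres are 44 mm apart, 16 mm clear between them. Centre of the key's flat top, which stands 7 mm proud of the panel at rest and sinks with the key; point x points up the slope (away from the front edge), y to the left along the key row, z square out of the panel.
- print_key_top (a point): Right one of the three oblong keys (28 x 20 mm), print; not to be pressed. Centre of the key's flat top, which stands 7 mm proud of the panel at rest and sinks with the key; point x points up the slope (away from the front edge), y to the left along the key row, z square out of the panel.
- tare_key_top (a point): Long tare bar, 64 mm along the row x 22 mm, at the right end. Centre of the key's flat top, which stands 7 mm proud of the panel at rest and sinks with the key; point x points up the slope (away from the front edge), y to the left along the key row, z square out of the panel.
- power_key (a joint): Power key. Joint value: 0 at rest, grows as the key is pressed square into the panel, 0.005 m at its hard stop; a press registers from 0.002 m. A return spring needs about 1.2 N to start it, 3.6 N at 2 mm and 7.2 N at the stop.
- light_key (a joint): Left oblong key. Joint value: 0 at rest, grows as the key is pressed square into the panel, 0.005 m at its hard stop; a press registers from 0.002 m. A return spring needs about 1.2 N to start it, 3.6 N at 2 mm and 7.2 N at the stop.
- units_key (a joint): Units key. Joint value: 0 at rest, grows as the key is pressed square into the panel, 0.005 m at its hard stop; a press registers from 0.002 m. A return spring needs about 1.2 N to start it, 3.6 N at 2 mm and 7.2 N at the stop.
- print_key (a joint): Right oblong key. Joint value: 0 at rest, grows as the key is pressed square into the panel, 0.005 m at its hard stop; a press registers from 0.002 m. A return spring needs about 1.2 N to start it, 3.6 N at 2 mm and 7.2 N at the stop.
- tare_key (a joint): Tare bar. Joint value: 0 at rest, grows as the key is pressed square into the panel, 0.005 m at its hard stop; a press registers from 0.002 m. A return spring needs about 1.2 N to start it, 3.6 N at 2 mm and 7.2 N at the stop.
- bowl: Empty open steel bowl, 170 mm across the rim, 62 mm high, about 0.3 kg, standing loose on the platter. Origin at the centre of its underside, z up.
- tin: Closed round aluminium tea tin, 74 mm across, 112 mm high, standing to one side of the scale. Origin at the centre of its underside.
- teapot: Olive cast-iron teapot with a black hoop handle, body 132 mm across, 149 mm high over the handle, spout to 105 mm from the middle along its y; standing on the other side of the scale. Origin at the centre of its underside.
- scoop: Steel tea scoop lying on the counter in front of the scale, 176 mm long, 30 mm high. Origin on the counter under the back of its trough; x points along the trough, the handle goes 91 mm to -x.

How it is judged (in metres and radians):
On the way, in this order (a step that is already met when the one before it is completed fails the run):
1. the round power key is pressed (2 mm or more) (value of joint power_key above 0.002 m and value of joint each of units_key, tare_key below 0.001 m), for 0.05 s.
2. with the power key back up, the middle oblong key is pressed (2 mm or more) (value of joint units_key above 0.002 m and value of joint each of power_key, tare_key below 0.001 m), for 0.05 s.
3. with the others back up, the long tare bar is pressed (2 mm or more) (value of joint tare_key above 0.002 m and value of joint each of power_key, units_key below 0.001 m), for 0.05 s.
At the end, for the whole second after the job is handed in: All five keys are back up (within 1 mm); the bowl stands upright on the platter; scale and bowl are within 15 mm, and tin, teapot and scoop within 20 mm, of where they were, everything at rest (value of joint each of power_key, light_key, units_key, print_key, tare_key below 0.001 m and z of bowl in the frame of scale between 0.07 and 0.082 m and angle between bowl's own z axis and vertical below 0.1 rad and angle between scale's own z axis and vertical below 0.05 rad and distance of each of scale, bowl from where it was at the start of the episode below 0.015 m and linear speed of each of scale, bowl below 0.02 m/s and distance of each of tin, teapot, scoop from where it was at the start of the episode below 0.02 m); the robot touches nothing.
It fails at once if one of the other two oblong keys is pressed (over 1.5 mm) (value of joint any of light_key, print_key above 0.0015 m).
It fails at once if the scale is pushed harder than 25 N: not a light press (contact force between any of the fingers, the arm and scale above 25 N).
It fails at once if the robot touches the platter or the bowl (over 0.5 N) (contact force between any of the fingers, the arm and platter above 0.5 N or contact force between any of the fingers, the arm and bowl above 0.5 N).
It fails at once if the scale is shifted over 15 mm, tipped or lifted (distance of scale from where it was at the start of the episode above 0.015 m or angle between scale's own z axis and vertical above 0.05 rad).
It fails at once if the tin, teapot or scoop is moved over 20 mm or tipped (distance of any of tin, teapot, scoop from where it was at the start of the episode above 0.02 m or angle between any of tin, teapot, scoop's own z axis and vertical above 0.3 rad).
It also fails if it takes over 43 s, if anything falls off the work surface, if the arm or the gripper's body presses on something with over 40 N, if the wrist force passes 120 N, or if a joint passes its speed limit or range.

## Working session

There is one attempt and no reset: what is moved stays moved. The work goes in short steps, each a Python script; the robot and the scene stay as the last script left them, time stands still between calls to the robot, and variables do not carry over. Pictures are saved under pics/ and viewed, and the job is handed in when it is done.

```bash
ls; mkdir -p pics; python3 - <<'E'
from station import env,viewer
import cv2
for n in("scene","top","wrist"):
    cv2.imwrite(f"pics/a_{n}.png",viewer.camera(n)); print(n,viewer.camera_params(n))
print(env.read_state(),env.tips_ahead)
E
```

```text
pics
scene {'fx': 408.17311633390153, 'fy': 408.17311633390153, 'cx': 279.30011702863925, 'cy': 209.33787690945837, 'pose': array([[-8.37241786e-01, -3.28251907e-01,  4.37352121e-01,
         9.53908560e+02],
       [ 5.46499159e-01, -4.74333957e-01,  6.90178214e-01,
         6.44636297e+02],
       [-1.91013533e-02,  8.16858606e-01,  5.76521600e-01,
         5.76226832e+02],
       [ 0.00000000e+00,  0.00000000e+00,  0.00000000e+00,
         1.00000000e+00]])}
top {'fx': 452.47232627942753, 'fy': 452.47232627942753, 'cx': 276.78521095129315, 'cy': 206.98321070267718, 'pose': array([[-6.03245039e-04,  9.90056347e-01, -1.40670060e-01,
         4.22366475e+02],
       [-9.99888271e-01,  1.50385394e-03,  1.48722320e-02,
         5.70195485e+01],
       [ 1.49358949e-02,  1.40663315e-01,  9.89944822e-01,
         1.02570799e+03],
       [ 0.00000000e+00,  0.00000000e+00,  0.00000000e+00,
         1.00000000e+00]])}
wrist {'fx': 346.53212510700695, 'fy': 346.53212510700695, 'cx': 278.61216952042037, 'cy': 215.10402896075473, 'tool_from_camera': array([[-1.08717837e-03,  9.59855790e-01,  2
[... 297 characters left out ...]

{'time_s': 0.15, 'qpos': array([ 1.13998468e+00,  4.23679318e-01,  1.63047672e+00, -1.00270468e-05,
        1.08857184e+00, -1.90384233e-02]), 'dq': array([ 1.43058074e-03, -5.67658687e-04, -1.70981558e-03,  1.14553298e-03,
       -3.85700891e-05,  2.12234756e-04]), 'tau': array([ 2.40552086e-03, -5.44984531e+01, -2.73921329e+01,  6.44925912e-02,
        2.03978608e-02, -6.79968184e-05]), 'tool_pos': array([250.0148387 , 572.46982176, 302.0862837 ]), 'orientation': array([ 2.04432813e-01,  9.78880433e-01, -5.54303884e-04, -1.22267545e-04]), 'force': array([-0.0092972 ,  0.53514824,  0.09464839]), 'wrist_torque': array([-0.01585304,  0.01446899,  0.00324667]), 'width': 87.8068749960389} 80.0
```

View pics/a_top.png

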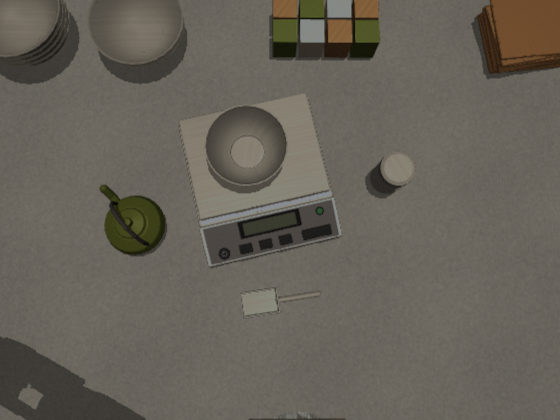

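View pics/a_scene.png

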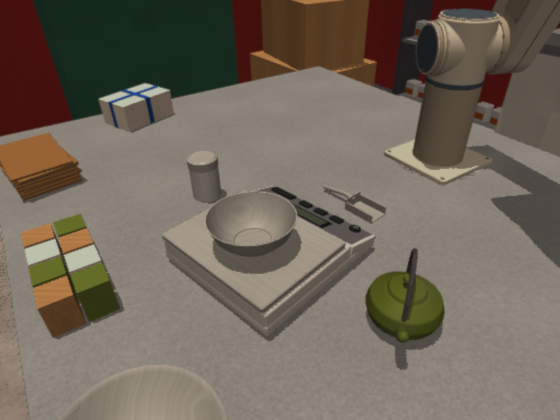

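View pics/a_wrist.png

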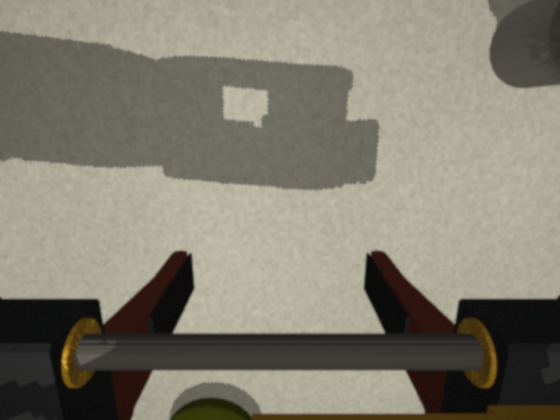

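The top view shows the scale with its keys towards the robot: power at about (224,253), the oblong keys at (246,249), (266,244) and (286,240), and tare at (317,232). The scoop lies in front at (280,300), the teapot on the left and the tin on the right. Next I'll measure the key centroids.

```bash
cat > h.py <<'E'
import numpy as np,cv2
from scipy.spatial.transform import Rotation as R
from station import env,viewer,set_gripper
def ray(uv,P,T):
    d=np.array([(uv[0]-P['cx'])/P['fx'],-(uv[1]-P['cy'])/P['fy'],-1.])
    return T[:3,3],T[:3,:3]@d
def onz(uv,P,T,z):
    o,d=ray(uv,P,T); return o+d*(z-o[2])/d[2]
def proj(p,P,T):
    q=T[:3,:3].T@(np.asarray(p)-T[:3,3]); return np.array([P['cx']+P['fx']*q[0]/-q[2],P['cy']-P['fy']*q[1]/-q[2]])
LOC=np.array([[-139,110],[-139,62],[-139,18],[-139,-26],[-139,-96.]])
def fit(pts,loc=LOC):
    a=loc-loc.mean(0);b=pts-pts.mean(0)
    yaw=np.arctan2((a[:,0]*b[:,1]-a[:,1]*b[:,0]).sum(),(a*b).sum())
    M=np.array([[np.cos(yaw),-np.sin(yaw)],[np.sin(yaw),np.cos(yaw)]])
    t=pts.mean(0)-M@loc.mean(0); return yaw,t,pts-(loc@M.T+t)
E
python3 - <<'E'
from h import *
im=cv2.imread('pics/a_top.png');P=viewer.camera_params('top')
c=im[190:270,195:345];cv2.imwrite('pics/b.png',cv2.resize(c,None,fx=5,fy=5,interpolation=cv2.INTER_CUBIC))
g=cv2.cvtColor(im,cv2.COLOR_BGR2GRAY)
for th in (35,45,55):
    m=(g<th).astype(np.uint8);m[:190]=0;m[270:]=0;m[:,:195]=0;m[:,345:]=0
    n,l,s,ce=cv2.connectedComponentsWithStats(m)
    for i in range(1,n):
        if s[i,4]>20: print(th,s[i],ce[i].round(1),onz(ce[i],P,P['pose'],48).round(1))
E
```

```text
35 [238 209  63  30 320] [268.9 223.5] [525.   59.4  48. ]
35 [302 225  30  15 271] [316.3 231.8] [507.2 -43.4  48. ]
35 [279 234  13  11 105] [285.2 239.1] [491.3  24.2  48. ]
35 [259 239  13  10 103] [265.5 243.6] [481.5  66.8  48. ]
35 [240 243  13  11 106] [245.9 248.2] [471.5 108.9  48. ]
35 [219 248  11  11  57] [224.3 253.1] [461.  155.1  48. ]
45 [316 207   8   8  22] [319.4 210.2] [554.4 -50.7  48. ]
45 [238 209  64  30 422] [269.3 223.3] [525.6  58.6  48. ]
45 [302 224  30  16 298] [316.3 231.6] [507.4 -43.4  48. ]
45 [278 234  15  11 119] [285.1 239.1] [491.3  24.3  48. ]
45 [259 238  14  12 119] [265.5 243.6] [481.5  66.7  48. ]
45 [239 243  14  11 116] [245.8 248.1] [471.7 109.2  48. ]
45 [219 248  11  12  73] [223.9 253.2] [460.9 156.1  48. ]
55 [315 206   9   9  41] [319.2 210.2] [554.4 -50.3  48. ]
55 [237 209  65  30 544] [268.7 223.5] [525.1  60.   48. ]
55 [301 224  31  17 324] [316.2 231.6] [507.4 -43.1  48. ]
55 [278 233  15  13 136] [285. 239.] [491.4  24.5  48. ]
55 [258 238  15  12 134] [265.2 243.5] [481.7  67.3  48. ]
55 [239 242  14  12 131] [245.6 248.1] [471.9 109.6  48. ]
55 [218 248  12  12  99] [223.9 253.2] [460.9 156.   48. ]
```

View pics/b.png

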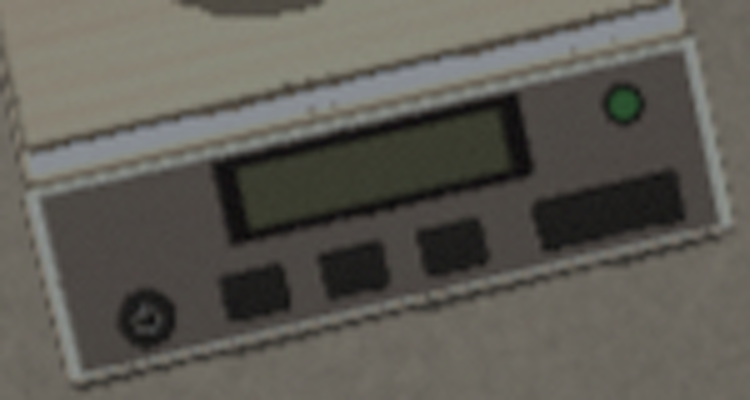

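```bash
cat >> h.py <<'E'
def frame(yaw):
    Rz=R.from_euler('z',yaw).as_matrix(); s,c=np.sin(np.radians(15)),np.cos(np.radians(15))
    n=Rz@[-s,0,c]; Rt=Rz@np.array([[-c,0,s],[0,1,0],[-s,0,-c]])
    return n,R.from_matrix(Rt).as_quat()
E
python3 - <<'E'
from h import *
P=viewer.camera_params('top');T=P['pose']
px=np.array([[224,253.1],[245.8,248.1],[265.5,243.6],[285.1,239.1],[316.3,231.7]])
pts=np.array([onz(u,P,T,48.4)[:2] for u in px])
yaw,t,res=fit(pts);print(np.degrees(yaw),t,res.round(1))
n,q=frame(yaw)
Rz=R.from_euler('z',yaw).as_matrix()
k=np.array([*t,0])+Rz@[-141,18,48.4]
hov=k+n*180
print(k,hov,env.ik(hov,q),env.ik(k+n*78,q))
print([env.ik(np.array([*t,0])+Rz@[-141,y,48.4]+n*78,q) is not None for y in LOC[:,1]])
set_gripper(0)
env.reach(hov,q)
s=env.read_state();im=viewer.camera('wrist');cv2.imwrite('pics/c.png',im);cv2.imwrite('pics/c_top.png',viewer.camera('top'))
np.save('c.npy',np.r_[s['tool_pos'],s['orientation']]);print(s['time_s'],s['tool_pos'],s['width'],s['force'])
E
```

```text
13.047658740060081 [621.02511613  80.66080105] [[ 0.3 -0.7]
 [ 0.2 -0.6]
 [-0.1 -0.1]
 [-0.3  0.5]
 [-0.   0.9]]
[479.60166143  66.36372232  48.4       ] [434.21699897  55.84607656 222.26664873] [ 0.08084239  0.21688323  2.21461491  0.08675214  0.45246873 -1.79080147] [ 0.09038952  0.47292145  2.20344723  0.17180976  0.208767   -1.87165749]
[True, True, True, True, True]
3.5 [434.58810498  56.22440381 222.446146  ] 0.6218091004589672 [-0.77132696  0.22622724  0.17588805]
```

View pics/c.png

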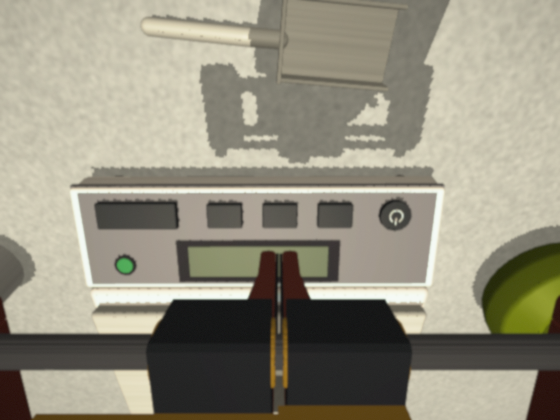

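The wrist view shows the row square to the camera at row ~215: tare at column 137, print 224, units 280, light 335 and power 396. The closed fingers end at about (280,252). I'll refine the key positions from this view.

```bash
python3 - <<'E'
from h import *
im=cv2.imread('pics/c.png');P=viewer.camera_params('wrist');v=np.load('c.npy')
T=np.eye(4);T[:3,:3]=R.from_quat(v[3:]).as_matrix();T[:3,3]=v[:3];T=T@P['tool_from_camera']
g=cv2.cvtColor(im,cv2.COLOR_BGR2GRAY);m=(g<62).astype(np.uint8);m[:195]=0;m[236:]=0;m[:,:85]=0;m[:,430:]=0
n,l,s,ce=cv2.connectedComponentsWithStats(m)
px=[]
for i in range(1,n):
    if s[i,4]>200:
        c=s[i,:2]+(s[i,2:4]-1)/2; print(s[i],ce[i].round(1),c); px.append(c)
px=np.array(sorted(px,key=lambda p:-p[0]))
if len(px)==5:
    pts=np.array([onz(u,P,T,48.4)[:2] for u in px]);yaw,t,res=fit(pts)
    print(np.degrees(yaw),t,res.round(1),pts.round(1))
E
```

```text
[ 96 202  82  25 304] [141.7 205.2] [136.5 214. ]
```

```bash
python3 - <<'E'
from h import *
im=cv2.imread('pics/c.png');P=viewer.camera_params('wrist');v=np.load('c.npy')
T=np.eye(4);T[:3,:3]=R.from_quat(v[3:]).as_matrix();T[:3,3]=v[:3];T=T@P['tool_from_camera']
g=cv2.cvtColor(im,cv2.COLOR_BGR2GRAY);print(g[215,90:430:6]); print(g[195:236:2,280])
for th in (80,90,100):
  m=(g<th).astype(np.uint8);m[:195]=0;m[236:]=0;m[:,:90]=0;m[:,430:]=0
  n,l,s,ce=cv2.connectedComponentsWithStats(m)
  px=[]
  for i in range(1,n):
    if s[i,4]>200:
        c=s[i,:2]+(s[i,2:4]-1)/2; print(th,s[i],ce[i].round(1),c); px.append(c)
  px=np.array(sorted(px,key=lambda p:-p[0]))
  if len(px)==5:
    pts=np.array([onz(u,P,T,48.4)[:2] for u in px]);yaw,t,res=fit(pts)
    print(np.degrees(yaw),t,res.round(1).tolist(),pts.round(1).tolist())
E
```

```text
[149  85  68  68  71  71  72  73  74  75  76  78  79  80  69 157 161 162
 162 161  86  86  88  88  90  73 166 166 167  85  89  88  88  86  85 163
 163 162  69  83  81  79  77  74 154 156 156 154 106  72 182  69 197  65
 150 149 148]
[163 165 157 107  51  65  86  88  87  88  86  87  88  89  89  88 108 157
 165 165 165]
80 [379 199  31  31 496] [393.7 212.9] [394. 214.]
80 [  95  201   84   27 1919] [133.2 213.5] [136.5 214. ]
80 [318 202  34  24 539] [338.1 212.2] [334.5 213.5]
90 [379 199  32  31 556] [394.1 213.3] [394.5 214. ]
90 [  95  200   84   29 2244] [136.5 214.2] [136.5 214. ]
90 [317 201  36  26 860] [334.5 214. ] [334.5 213.5]
90 [207 202  36  25 730] [223.3 212.9] [224.5 214. ]
90 [263 202  34  25 710] [280.8 212.7] [279.5 214. ]
13.051936775594196 [617.34682766  81.01889329] [[0.6, -1.6], [-0.1, -0.9], [0.1, 0.0], [-0.1, 0.8], [-0.4, 1.7]] [[457.6, 155.2], [467.8, 109.1], [478.0, 67.2], [487.7, 25.1], [503.2, -42.2]]
100 [379 198  32  32 601] [394.1 213.2] [394.5 213.5]
100 [  95  200   84   29 2313] [136.8 214.3] [136.5 214. ]
100 [207 201  36  26 885] [224.5 213.9] [224.5 213.5]
100 [263 201  34  26 856] [279.5 213.9] [279.5 213.5]
100 [317 201  36  27 882] [334.4 213.9] [334.5 214. ]
13.06550405475445 [617.16413059  81.00952884] [[0.3, -1.7], [0.5, -0.7], [-0.2, -0.0], [-0.4, 0.8], [-0.2, 1.7]] [[457.2, 155.0], [468.2, 109.3], [477.5, 67.1], [487.2, 25.0], [503.2, -42.2]]
```

The two views agree to about 3.5 mm up the slope and better than 1 mm along the row, so I'll use the mean. I'll approach the power key and check before pressing.

```bash
cat >> h.py <<'E'
YAW=np.radians(13.05);t0=np.array([619.1,80.85,0]);N,Q=frame(YAW);RZ=R.from_euler('z',YAW).as_matrix()
def key(y): return t0+RZ@[-139,y,48.4]
def depth(y): # tip height above nominal key top along normal
    s=env.read_state(); Rm=R.from_quat(s['orientation']).as_matrix()
    tip=s['tool_pos']+80*Rm[:,2]; d=tip-key(y); return d@N, (d@RZ[:,0]).round(1),(d@RZ[:,1]).round(1), s['force'].round(2), s['time_s']
E
python3 - <<'E'
from h import *
env.reach(key(110)+N*(80+60),Q)
env.move_l(key(110)+N*(80+15),Q,rate=100)
print(depth(110))
cv2.imwrite('pics/d_w.png',viewer.camera('wrist'))
i=viewer.camera('scene');cv2.imwrite('pics/d_s.png',cv2.resize(i[120:320,180:440],None,fx=3,fy=3))
E
```

```text
(np.float64(15.178482004748162), np.float64(-3.8), np.float64(-0.6), array([-0.79, -1.04,  0.09]), 4.6833)
```

View pics/d_w.png

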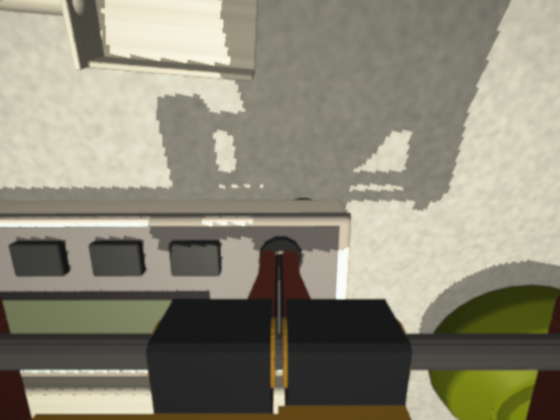

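View pics/d_s.png

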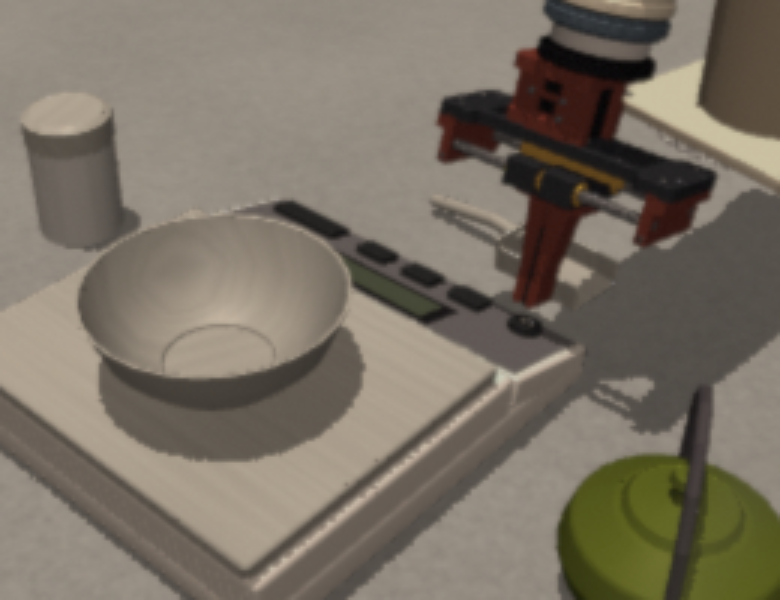

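The wrist view shows the power key's ring centred at about (280,259). The tool axis meets the key top at a predicted (279,260), so the aim is good. The scene view shows the hand clear of the bowl, the scoop and the teapot. I'll press now.

```bash
cat >> h.py <<'E'
def press(y):
    env.hold(0.3); d0=depth(y)
    r=env.move_l(key(y)+N*(80-8),Q,rate=12,f_stop=5)
    d1=depth(y); env.hold(0.25); d2=depth(y)
    env.move_l(key(y)+N*(80+15),Q,rate=40); env.hold(.2)
    print(r,d0,d1,d2,depth(y),sep='\n')
E
python3 - <<'E'
from h import *
press(110)
E
```

```text
True
(np.float64(15.29631622469549), np.float64(-3.7), np.float64(0.1), array([ 0.45,  0.05, -0.1 ]), 5.0833)
(np.float64(-3.691093939382572), np.float64(0.9), np.float64(-0.0), array([-1.99, -0.19,  5.13]), 6.4833)
(np.float64(-3.5739114517695296), np.float64(0.9), np.float64(-0.0), array([-0.65, -1.33,  5.74]), 6.7333)
(np.float64(14.826472161217266), np.float64(-4.0), np.float64(-0.0), array([-0.44, -0.44,  0.38]), 7.55)
```

The stroke was about 3.6 mm at 5.5 N. The spring gives 1.2+1.2·3.6≈5.5 N, so the key was pressed and nothing else. On to the units key.

```bash
python3 - <<'E'
from h import *
env.move_l(key(110)+N*(80+35),Q,rate=100)
env.move_l(key(18)+N*(80+35),Q,rate=120)
env.move_l(key(18)+N*(80+15),Q,rate=80)
env.hold(.2)
cv2.imwrite('pics/e.png',viewer.camera('wrist'))
E
```

```text
(no output)
```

View pics/e.png

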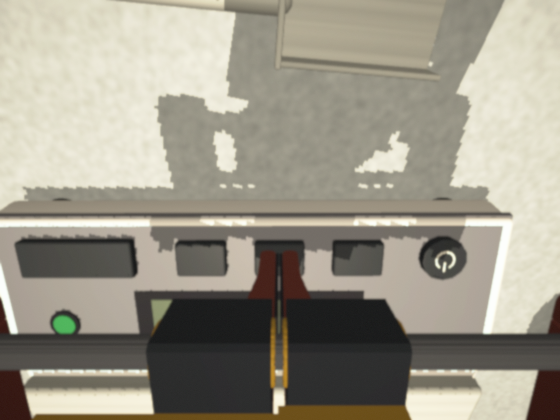

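The fingertips are over the middle oblong key at (280,258), centred between print (202) and light (358). The power key is up at (443,259).

```bash
python3 - <<'E'
from h import *
press(18)
env.move_l(key(18)+N*(80+35),Q,rate=100)
env.move_l(key(-96)+N*(80+35),Q,rate=120)
env.move_l(key(-96)+N*(80+15),Q,rate=80)
env.hold(.2)
cv2.imwrite('pics/f.png',viewer.camera('wrist'))
E
```

```text
True
(np.float64(15.103508942319996), np.float64(-3.8), np.float64(-0.0), array([-0.26,  0.3 ,  0.31]), 9.7667)
(np.float64(-3.7171244458490036), np.float64(1.0), np.float64(0.0), array([-1.01, -0.23,  5.64]), 11.1667)
(np.float64(-3.5754338577866154), np.float64(0.9), np.float64(0.0), array([-1.17, -0.44,  4.49]), 11.4167)
(np.float64(14.82280974086472), np.float64(-4.0), np.float64(0.0), array([-0.49, -0.12, -0.38]), 12.2333)
```

View pics/f.png

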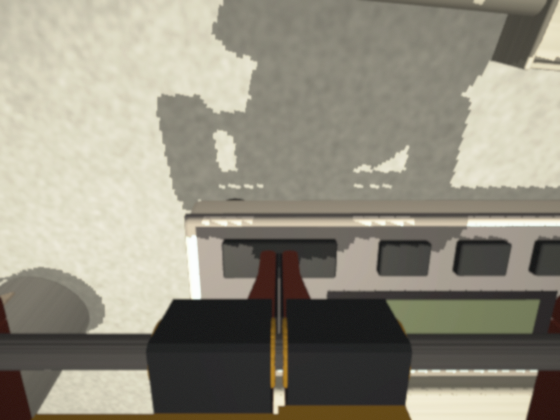

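The tips are over the middle of the tare bar, which spans columns 222–337 at row ~258. The tin is well clear at the lower left.

```bash
python3 - <<'E'
from h import *
press(-96)
env.move_l(key(-96)+N*(80+35),Q,rate=100)
env.move_l(key(18)+N*(180),Q,rate=120)
env.move_l(key(18)+N*180+np.array([-60,0,60]),Q,rate=120)
env.hold(.3)
cv2.imwrite('pics/g_w.png',viewer.camera('wrist'))
a=cv2.imread('pics/a_top.png');b=viewer.camera('top');cv2.imwrite('pics/g_top.png',b);cv2.imwrite('pics/g_d.png',cv2.absdiff(a,b))
P=viewer.camera_params('top')
print(env.read_state()['time_s'],env.read_state()['force'])
E
```

```text
True
(np.float64(15.100366539932443), np.float64(-3.8), np.float64(-0.0), array([0.36, 0.13, 0.41]), 14.6333)
(np.float64(-3.827250269253119), np.float64(1.0), np.float64(0.0), array([-0.33,  0.23,  5.27]), 16.0417)
(np.float64(-3.6913150477522216), np.float64(1.0), np.float64(0.0), array([-1.4 ,  0.1 ,  6.27]), 16.2917)
(np.float64(14.81917181349081), np.float64(-4.0), np.float64(0.1), array([-0.45, -0.27,  0.75]), 17.1167)
19.9667 [-0.64600425  0.38426863 -0.51057036]
```

View pics/g_top.png

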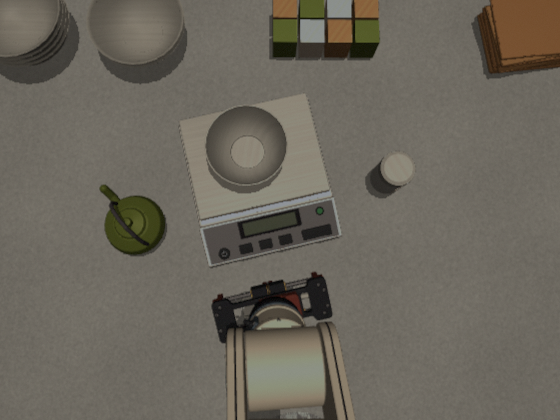

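View pics/g_d.png

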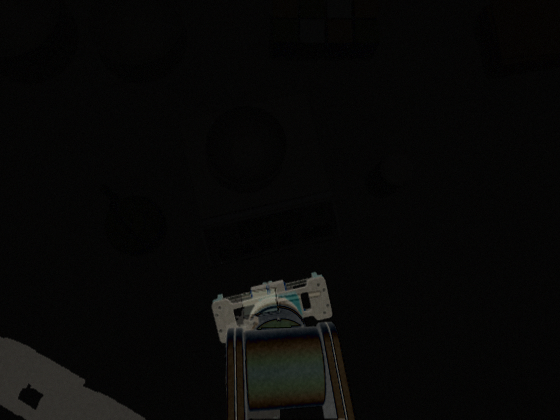

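View pics/g_w.png

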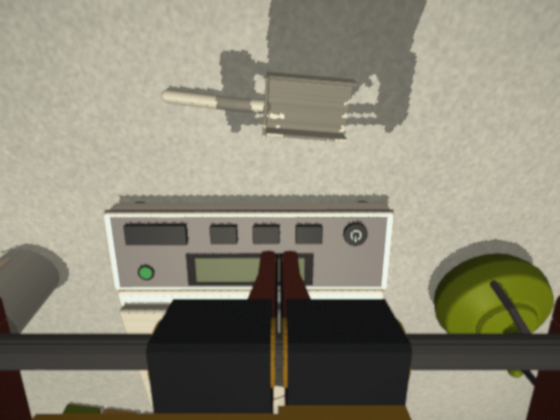

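The top view and the difference image show only the arm and its shadow changed: scale (270,180), bowl (247,148), tin (397,170) and teapot (135,224) have not moved. In the wrist view all five keys look alike and up at row ~234, with the scoop lying undisturbed at (290,103). I'll hand the job in.

```bash
python3 -c "
from station import workorder;print(workorder.sign_off())"
```

```text
the job is handed in; nothing more can be done
None
```

I pressed the power key, then the units key, then the tare bar, square to the panel with the closed fingertips. I lifted off after each press, backed the hand away and handed the job in at about 20 s.

- **Presses:** each stopped about 3.6 mm below the nominal key top. The force read about 4.6–6.4 N, in line with the key springs at that depth and well under 25 N. After each lift-off it was back within 1 N of zero.
- **Last pictures:** the top view before and after differs only by the arm and its shadow, so the scale, bowl, tin and teapot had not moved. The arm hides the scoop in that view. The wrist camera shows the scoop lying as before and all five keys up.
- **Disagreement:** the top and wrist views placed the key row about 3.5 mm apart up the slope. I used the mean, and the wrist view before the first press matched it. Each key's travel was judged from depth and force, because the joint values cannot be read directly.

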